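# Uncover the van hob: flip its cover leaf over onto the wash basin

## Task

Uncover the hob so that it can be cooked on: with the fingertips alone, first push the tap's spout round until it lies along the back ledge, clear of the wash basin, then push the cover leaf up from under its overhanging lip, tip it over its hinge and press it down until it lies flat over the basin on the other side. Do not pinch the leaf or the spout, do not let the leaf hit the tap or slam, and leave the kettle, crockery and brush where they are.

Things in the scene. Friction and masses are not known exactly. Their poses are not given: they have to be found in the camera images.
- unit: Low plywood galley box fixed on the counter, 92 mm high. Origin on the counter under the middle of the hinge line; x to its back (away from the robot), y left, z up. It spans x -120 to +190, y -205 to +205 mm. Right half: hob bay under the cover leaf. Left half (y 12 to 193, x -106 to +100): open wash basin. The rim at x +100 to +190 is the back ledge, on which the tap stands.
- spine (a point): Middle of the hinge axis of the cover leaf, 97 mm above the counter (x 0, y 0 in the frame of unit); the axis runs along the box's x. Its axes are those of the box.
- cover (a joint): Angle of the leaf (rad): 0 flat over the hob (right), 1.57 upright, 3.14 flat over the basin (left), at its stop. Starts at 0 to 0.1. White board, 224 mm along the hinge, 10 thick, from 10 to 240 mm from the hinge axis, which lies in its mid-plane; 0.3 kg. Stiff hinges hold it wherever it is left: about 4 N at the lip raises it, up to 3 N there brings it down the far side.
- lip (a point): Middle of the leaf's free edge, on the face that is underneath at the start; moves with the leaf. Axes of the leaf: y towards the hinge, z out of the face that is on top at the start. When shut the edge overhangs the end of the box by 35 mm as a finger lip, its underside 92 mm above the counter.
- tap (a joint): Swivel angle of the tap (rad): 0 = spout points over the basin, along the box's -x; grows as the spout turns left; 1.57 = along the back ledge, pointing to the box's +y. Stops at -0.6 and 1.6. Starts at -0.5 to 0.6. Stays where it is left; about 1.5 N on the spout turns it. Above 1.3 it is clear of the landing leaf.
- tap_pivot (a point): Point on the tap's upright swivel axis at the height of the spout's centre line, 177 mm above the counter (x +150, y +105 mm in the frame of unit). Its column is 22 mm across; the top of the tap is 197 mm above the counter.
- spout_end (a point): Outer end of the level part of the spout on its centre line, 140 mm from the swivel axis, 177 mm above the counter. The spout is a round tube 16 mm in diameter; at this end a nozzle turns down by 33 mm.
- kettle: Aluminium kettle, 164 mm across, 125 mm tall, with a side handle, spout and lever lid; origin under its middle. Leave alone.
- tumbler: Clear acrylic tumbler, 72 mm across, 95 mm tall, standing beside some part of the lip; origin under its middle. Leave alone.
- plate_low: Lower of two stacked orange melamine plates, 190 mm across; origin under its middle, on the counter. Leave alone.
- plate_top: Upper of the two stacked plates, 190 mm across, its rim 26 mm above the counter; origin under its middle. Leave alone.
- bowl: Green collapsible bowl, 164 mm across, 64 mm tall; origin under its middle. Leave alone.
- mug: White mug, 80 mm across, 85 mm tall; origin under its middle. Leave alone.
- brush: Washing-up brush 150 mm long lying in the basin, below the rim; leave alone.

How it is judged:
By the outcome, as a careful person would: the job done as asked, in the order asked, and still so for the second after the job is handed in, with the robot touching nothing.
It also fails if it takes over 70 s, if anything falls off the work surface, if the arm or the gripper's body presses on something with over 40 N, if the wrist force passes 120 N, or if a joint passes its speed limit or range.

## Robot

A 6-joint arm with a two-finger parallel gripper is mounted at the origin on the work surface. World frame = base frame: x ahead of the robot, y to its left, z up, the work surface at z = 0. Lengths are in m, angles in rad, forces in N, time in s.
With the tool pointing down it reaches from about 0.325 to 0.9 m from the base axis. Payload 3.5 kg.
Tool frame: the origin (TCP) lies at the very end of the fingers, on their centre line; the grasp point (between the pads) lies 19 mm behind it; z points along the fingers, y is the direction in which the jaws open and shut (so a half turn about z gives the same grasp; the last joint's range is limited). The gripper opens to 85 mm and grips with 20 to 120 N. Pads are 22 mm wide; open, the fingers measure 114 mm over their backs; the gripper's body (76 mm by 85 mm) begins 54 mm behind the grasp point. The pads swing forward as they close: fully open they stand 13 mm farther back than shut.
Start: joints at [1.239, 0.276, -0.026, 1.268, 0, 1.467], TCP at [0.142, 0.609, 0.231] pointing down, gripper open.
Joint ranges: [-3.12, 3.12], [-0.85, 1.88], [-1.08, 1.24], [-1.95, 2.15], [-1.57, 1.53], [-3.14, 3.14]. Speed limits (rad/s): [2.57, 2.57, 3.14, 3.14, 3.14, 3.14].

## Interface

Orientations are given as a rotation vector (axis times angle).
In Python, from cell import env, eyes, workorder gives the robot as it stands.
- The arm moves only by the tool servo_tool, never from a script. Its argument "motion" is a list of rows, each a list of 5 numbers: the opening, from 0 (shut) to 1 (fully open), then the shift along the tool's x, y, z in cm, then the turn about the tool's z in rad. A call has 1 to 20 rows; each row shifts and turns the pose as measured when the row begins, along the tool's axes as they then stand; what a row does not reach is not made up. A row lasts 1/8 s, in which the tool goes at most 62.5 mm and 10.7 degrees, less where a joint would pass 70% of its speed; a pose out of reach is approached as far as the arm can. A call is refused whole if a number of a shift passes 6.25 or a number of a turn 0.188, either way. A call with a gripper value outside its range is refused whole. The fingers move at their own pace and stop on an object; the grip force is fixed at half the most. Time passes only in rows, so rows that do not move let the fingers close. It gives the time, the measured TCP pose, the force and the opening at its end, in the units of the state.
- env.sense(): the state, without advancing time (a new reading comes with each control period).
- eyes.get_image(name): name is "scene" or "top"; returns the picture (480x640x3 uint8, red, green, blue); there is no depth.
- eyes.camera_params(name): a dict with "intrinsics" (3x3 intrinsics, pixels), "R" (3x3) and "t" (3): a world point X has camera coordinates R X + t. Camera axes: x right, y down, z forward; pixel columns grow to the right and rows downward; lengths in m; the calibration is good to about 2 mm. A picture is of the moment at which its call begins. camera_params takes no time and is no camera call.
- workorder.close_job(): hands the job in, once; it reports no verdict.
The state is a dict: "time": time; "joint_positions": joint angles; "qd": joint speeds; "effort": joint torques, N m; "tcp_pos": TCP position; "tool_rot": TCP orientation; "contact_force": force on the tool from outside, world axes, zero at the start; "ft_torque": the same for the moment, N m; "gripper_width": finger opening in m.
Only numpy, scipy, OpenCV 4.12 (cv2) and the standard library are available. Lean on these libraries where they do the work, as an engineer would, in place of code of your own. Each camera call takes 0.05 s, during which the arm holds its last target. There are 200 camera calls.

## Working session

There is one attempt and no reset: what is moved stays moved. The work goes in short steps, Python scripts to look and compute and a tool call to move; the robot and the scene stay as the last step left them, time stands still between calls to the robot, and variables do not carry over. Pictures are saved under pics/ and viewed, about 8 in all and at most 12, crops included, and the job is handed in when it is done.

Besides the shell and the picture viewer there is one more tool, called after "Emit:" as a command line: name --pt "numbers of a row" for each row, then --argument value for the rest. servo_tool: Moves the arm, as the interface text tells. Its arguments: {"type":"object","properties":{"motion":{"type":"array"}},"required":["motion"]}

```bash
mkdir -p pics; ls
python3 - <<'E'
from cell import env,eyes
import cv2
s=env.sense();print(s['time'],s['tcp_pos'],s['tool_rot'],s['gripper_width'])
for n in('scene','top'):
    cv2.imwrite(f'pics/{n}0.png',eyes.get_image(n)[:,:,::-1]);p=eyes.camera_params(n);print(p)
E
```

```text
pics
0.0 [0.14149523 0.60797347 0.2301475 ] [-0.35849526 -3.12058998  0.00340817] 0.0852159723029531
{'intrinsics': array([[587.57659647,   0.        , 328.8671732 ],
       [  0.        , 587.57659647, 224.81980653],
       [  0.        ,   0.        ,   1.        ]]), 'R': array([[ 0.65580685,  0.75490189,  0.00636559],
       [ 0.50337149, -0.43097943, -0.74891513],
       [-0.56261401,  0.49434793, -0.66263535]]), 't': array([-0.31530135, -0.14606035,  1.62142169])}
{'intrinsics': array([[542.58124987,   0.        , 317.5933663 ],
       [  0.        , 542.58124987, 238.13822164],
       [  0.        ,   0.        ,   1.        ]]), 'R': array([[ 0.01489281, -0.99988264,  0.00359356],
       [-0.99527635, -0.01516883, -0.09588999],
       [ 0.09593324, -0.00214851, -0.99538545]]), 't': array([-0.02737139,  0.51754298,  1.61602698])}
```

View pics/scene0.png

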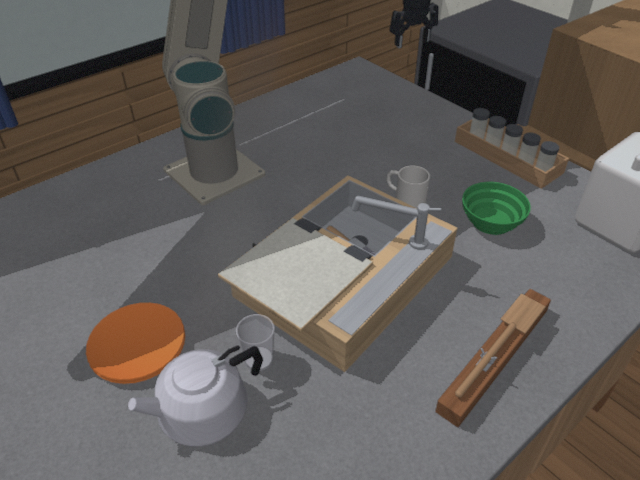

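View pics/top0.png

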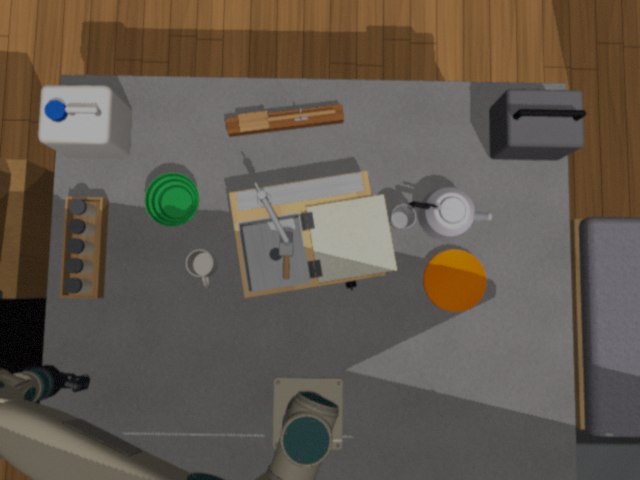

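The scene view shows the box, leaf shut with its lip towards the kettle and tumbler (255,340), and the tap over the basin (column 420,225, spout end 357,200). In the top view, box corners are about (230,192), (370,173) and (244,297), the leaf is at (303–396,196–278), and the tumbler is at (402,216) by the back part of the lip.

```bash
cat > h.py <<'E'
import numpy as np,cv2
from cell import env,eyes,workorder
P={n:eyes.camera_params(n) for n in('scene','top')}
def ray(n,u,v):
    p=P[n];R=p['R'];return -R.T@p['t'],R.T@np.linalg.solve(p['intrinsics'],[u,v,1.])
def plane(n,u,v,z):
    c,d=ray(n,u,v);return c+d*(z-c[2])/d[2]
def proj(n,X):
    p=P[n];q=p['intrinsics']@(p['R']@np.asarray(X,float)+p['t']);return q[:2]/q[2]
def snap(n,f=None):
    im=eyes.get_image(n)[:,:,::-1].copy()
    if f:cv2.imwrite(f,im)
    return im
E
python3 - <<'E'
from h import *
im=cv2.imread('pics/top0.png')
c=cv2.resize(im[165:305,220:420],None,fx=4,fy=4,interpolation=cv2.INTER_CUBIC);cv2.imwrite('pics/c0.png',c)
hsv=cv2.cvtColor(im,cv2.COLOR_BGR2HSV)
m=cv2.inRange(im,(120,130,120),(255,255,255));m[:, :297]=0;m[:,400:]=0;m[:185]=0;m[300:]=0
cs,_=cv2.findContours(m,0,2);k=max(cs,key=cv2.contourArea)
print(cv2.contourArea(k),cv2.minAreaRect(k))
q=cv2.approxPolyDP(k,5,True)[:,0];print(q.tolist())
for p in q: print(p,plane('top',*p,.1).round(3))
for p in [(230,192),(370,173),(244,297)]:print(p,plane('top',*p,.092).round(3))
E
```

```text
4817.5 ((351.2587890625, 237.89129638671875), (76.68119049072266, 79.79283905029297), 80.09581756591797)
[[383, 195], [307, 207], [315, 225], [313, 249], [326, 255], [317, 255], [332, 269], [338, 257], [338, 270], [345, 259], [396, 269]]
[383 195] [ 0.64  -0.208  0.1  ]
[307 207] [0.601 0.013 0.1  ]
[315 225] [ 0.549 -0.011  0.1  ]
[313 249] [ 0.479 -0.007  0.1  ]
[326 255] [ 0.462 -0.044  0.1  ]
[317 255] [ 0.462 -0.018  0.1  ]
[332 269] [ 0.422 -0.062  0.1  ]
[338 257] [ 0.457 -0.079  0.1  ]
[338 270] [ 0.42  -0.079  0.1  ]
[345 259] [ 0.452 -0.099  0.1  ]
[396 269] [ 0.425 -0.246  0.1  ]
(230, 192) [0.643 0.239 0.092]
(370, 173) [ 0.706 -0.17   0.092]
(244, 297) [0.339 0.189 0.092]
```

View pics/c0.png

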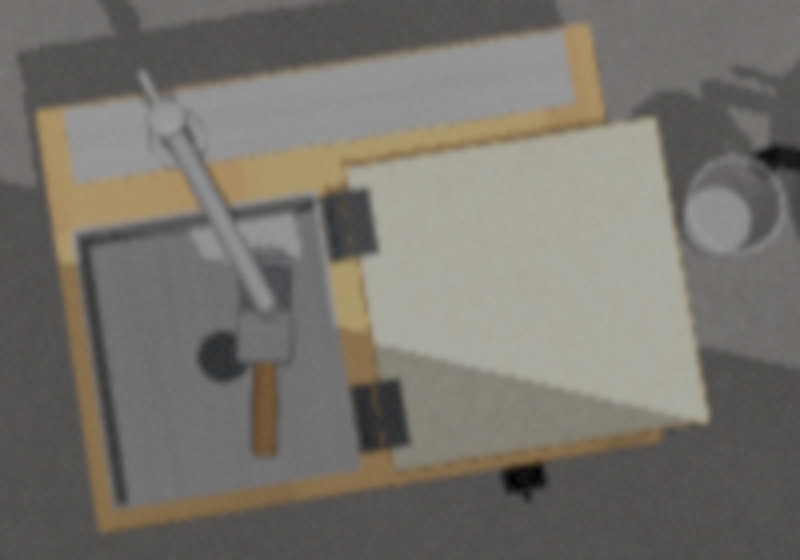

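The crop shows box corners (38,110), (590,24) and (100,531), leaf corners (345,165), (657,118), (708,420) and (395,468), and the spout from (170,120) to (268,308) in crop pixels. The tumbler is at about (733,205).

```bash
cat >> h.py <<'E'
def cr(x,y,z): return plane('top',220+x/4,165+y/4,z)
E
python3 - <<'E'
from h import *
W=np.array([cr(38,110,.092),cr(590,24,.092),cr(100,531,.092)])[:,:2]
L=np.array([[.19,.205],[.19,-.205],[-.12,.205]])
lw,ll=W-W.mean(0),L-L.mean(0)
U,S,Vt=np.linalg.svd(ll.T@lw);R=(Vt.T@np.diag([1,np.linalg.det(Vt.T@U.T)])@U.T);t=W.mean(0)-R@L.mean(0)
th=np.arctan2(R[1,0],R[0,0]);print('unit',t,'yaw',th,'res mm',((L@R.T+t-W)*1e3).round(1).tolist())
loc=lambda p:((np.asarray(p)[:2]-t)@R*1e3).round(0)
for n,p in dict(hb=(345,165),lb=(657,118),lf=(708,420),hf=(395,468)).items():print(n,loc(cr(*p,.102)))
print('pivot top',loc(cr(170,120,.195)),'spout end',loc(cr(268,305,.18)))
print('tumbler base/rim',loc(cr(720,220,.0)),loc(cr(738,204,.095)),cr(738,204,.095))
np.savez('unit.npz',R=R,t=t)
e=cr(268,305,.18)
s=env.sense();from scipy.spatial.transform import Rotation as Ro
print(Ro.from_rotvec(s['tool_rot']).as_matrix().round(3))
w=lambda x,y:(R@[x,y]+t).round(3)
print('lip mid',w(0,-.24),'front lip',w(-.112,-.24),'pivot',w(.15,.105),'spine',t)
print('scene proj pivot',proj('scene',[*w(.15,.105),.177]),'spoutend',proj('scene',e),'kettle',loc(plane('top',451,210,.1)),'plates',loc(plane('top',455,281,.026)),'mug',loc(plane('top',201,264,.085)))
print(proj('scene',[*w(-.112,-.24),.097]),proj('scene',[*w(.112,-.24),.097]))
E
```

```text
unit [0.4896486  0.00545746] yaw 0.17352459600386516 res mm [[-0.1, 0.2], [0.5, -0.7], [-0.4, 0.4]]
hb [113. -10.]
lb [ 111. -239.]
lf [-110. -238.]
hf [-109.  -11.]
pivot top [148. 103.] spout end [14. 57.]
tumbler base/rim [  41. -290.] [  41. -288.] [ 0.57965519 -0.27112636  0.095     ]
[[-0.974  0.227 -0.001]
 [ 0.227  0.974 -0.002]
 [ 0.    -0.002 -1.   ]]
lip mid [ 0.531 -0.231] front lip [ 0.421 -0.25 ] pivot [0.619 0.135] spine [0.4896486  0.00545746]
scene proj pivot [421.9486671  212.70239289] spoutend [355.88809264 196.59675999] kettle [  36. -423.] plates [-169. -416.] mug [ -3. 317.]
[217.25612613 274.39053886] [299.61457788 329.94638494]
```

Unit pose fits within 1 mm, the leaf is about shut, and the tap is at about -0.33 rad. First I shut the fingers, rise a little, and turn the tool so tool x = box +y and tool y = box +x.

Emit:
servo_tool --pt "0 0 0 -0.4 0.167" --pt "0 0 0 -0.4 0.167" --pt "0 0 0 -0.4 0.167" --pt "0 0 0 -0.4 0.167" --pt "0 0 0 -0.4 0.167" --pt "0 0 0 -0.4 0.167" --pt "0 0 0 -0.4 0.167"

```text
time: 0.98
tcp_pos: [0.1404, 0.6047, 0.2533]
tool_rot: [2.064, 2.362, -0.019]
contact_force: [0.1, 0.6, -0.2]
gripper_width: 0.0002
```

```bash
cat >> h.py <<'E'
from scipy.spatial.transform import Rotation as Ro
try:
    _u=np.load('unit.npz');R,t=_u['R'],_u['t']
    loc=lambda p:np.r_[(np.asarray(p)[:2]-t)@R,np.asarray(p)[2]]*1e3
    def st():
        s=env.sense();M=Ro.from_rotvec(s['tool_rot']).as_matrix();B=np.eye(3);B[:2,:2]=R
        print('t',round(s['time'],2),'local mm',loc(s['tcp_pos']).round(1),'F local',(B.T@s['contact_force']).round(1),'w',round(s['gripper_width'],3));print('tool in box',(B.T@M).round(3).tolist(),'q',np.round(s['joint_positions'],2))
except FileNotFoundError:pass
E
python3 -c "
from h import *;st()"
```

```text
t 0.97 local mm [-240.6  650.5  253.3] F local [ 0.3  0.6 -0.2] w 0.0
tool in box [[0.039, 0.999, -0.006], [0.999, -0.039, -0.011], [-0.012, -0.006, -1.0]] q [1.24 0.27 0.01 1.32 0.   2.68]
```

Emit:
servo_tool --pt "0 -5.2 2.5 0 0" --pt "0 -5.2 2.5 0 0" --pt "0 -5.2 2.5 0 0" --pt "0 -5.2 2.5 0 0" --pt "0 -5.2 2.5 0 0" --pt "0 -5.2 2.5 0 0" --pt "0 -5.2 2.5 0 0" --pt "0 -5.2 2.5 0 0" --pt "0 -5.2 2.5 0 0" --pt "0 -5.2 2.5 0 0" --pt "0 -5.2 2.5 0 0" --pt "0 -5.2 2.5 0 0"

```text
time: 2.48
tcp_pos: [0.5291, 0.0115, 0.2546]
tool_rot: [2.057, 2.369, -0.021]
contact_force: [-0.1, 0.9, -0.1]
gripper_width: -0.0001
```

```bash
python3 -c "
from h import *;st()"
```

```text
t 2.48 local mm [ 39.9  -0.8 254.6] F local [ 0.1  0.9 -0.1] w -0.0
tool in box [[0.032, 0.999, -0.008], [0.999, -0.032, -0.012], [-0.012, -0.007, -1.0]] q [-0.09  0.1  -0.19  1.28 -0.01  1.34]
```

Emit:
servo_tool --pt "0 0 0 3.4 0" --pt "0 0 0 3.4 0" --pt "0 0 0 3.2 0"

```text
time: 2.85
tcp_pos: [0.5339, 0.0049, 0.1541]
tool_rot: [2.062, 2.356, -0.015]
contact_force: [0.6, -0.0, -0.2]
gripper_width: -0.0001
```

Run:
```python
from h import *
st()
p=loc(env.sense()['tcp_pos'])[:2]
r,c=105,20
for a in np.r_[-.33,np.linspace(-.1,1.6,14)]:
    w=np.array([150,105])+r*np.array([-np.cos(a),np.sin(a)])-c*np.array([np.sin(a),np.cos(a)])
    d=(w-p)/10;print(round(a,2),w.round(),'tool dx(y)',d[1].round(2),'dy(x)',d[0].round(2));p=w
```

```text
t 2.85 local mm [ 43.4  -8.2 154.1] F local [ 0.5 -0.1 -0.2] w -0.0
tool in box [[0.04, 0.999, -0.001], [0.999, -0.04, -0.014], [-0.014, -0.001, -1.0]] q [-0.1   0.17 -0.33  1.07 -0.01  1.33]
-0.33 [57. 52.] tool dx(y) 6.03 dy(x) 1.37
-0.1 [48. 75.] tool dx(y) 2.26 dy(x) -0.96
0.03 [44. 88.] tool dx(y) 1.36 dy(x) -0.31
0.16 [ 43. 102.] tool dx(y) 1.39 dy(x) -0.13
0.29 [ 44. 116.] tool dx(y) 1.4 dy(x) 0.05
0.42 [ 46. 130.] tool dx(y) 1.38 dy(x) 0.24
0.55 [ 50. 143.] tool dx(y) 1.33 dy(x) 0.41
0.68 [ 56. 156.] tool dx(y) 1.27 dy(x) 0.58
0.82 [ 63. 168.] tool dx(y) 1.18 dy(x) 0.74
0.95 [ 72. 178.] tool dx(y) 1.07 dy(x) 0.89
1.08 [ 83. 188.] tool dx(y) 0.95 dy(x) 1.02
1.21 [ 94. 196.] tool dx(y) 0.81 dy(x) 1.14
1.34 [106. 203.] tool dx(y) 0.65 dy(x) 1.24
1.47 [119. 207.] tool dx(y) 0.49 dy(x) 1.31
1.6 [133. 211.] tool dx(y) 0.31 dy(x) 1.36
```

Emit:
servo_tool --pt "0 2.5 0.5 0 0" --pt "0 2.5 0.5 0 0" --pt "0 1.5 0 0 0" --pt "0 1.4 -0.5 0 0" --pt "0 1.4 -0.3 0 0" --pt "0 1.4 -0.1 0 0" --pt "0 1.4 0 0 0" --pt "0 1.4 0.2 0 0" --pt "0 1.4 0.4 0 0" --pt "0 1.3 0.6 0 0"

```text
time: 4.1
tcp_pos: [0.5207, 0.1721, 0.1467]
tool_rot: [2.07, 2.355, -0.028]
contact_force: [-0.0, -1.6, 0.7]
gripper_width: 0.0002
```

```bash
python3 -c "
from h import *;st()"
```

```text
t 4.1 local mm [ 59.4 158.8 146.7] F local [-0.3 -1.6  0.7] w 0.0
tool in box [[0.045, 0.999, -0.011], [0.999, -0.045, -0.016], [-0.016, -0.01, -1.0]] q [ 0.21  0.21 -0.3   1.07 -0.02  1.65]
```

Emit:
servo_tool --pt "0 1.2 0.6 -0.2 0" --pt "0 1.1 0.8 -0.2 0" --pt "0 1.0 1.0 -0.2 0" --pt "0 0.9 1.1 -0.1 0" --pt "0 0.7 1.2 -0.1 0" --pt "0 0.5 1.3 -0.1 0" --pt "0 0.3 1.3 0 0"

```text
time: 4.97
tcp_pos: [0.5834, 0.2416, 0.1528]
tool_rot: [-2.071, -2.358, 0.05]
contact_force: [-28.5, -10.5, 20.1]
gripper_width: -0.0001
```

Run:
```python
from h import *
st();snap('top');im=snap('top')
cv2.imwrite('pics/t1.png',cv2.resize(im[145:305,200:420],None,fx=3,fy=3,interpolation=cv2.INTER_CUBIC))
```

```text
t 4.97 local mm [133.2 216.4 152.8] F local [-29.9  -5.4  20.1] w -0.0
tool in box [[0.044, 0.999, -0.027], [0.999, -0.044, -0.018], [-0.019, -0.026, -0.999]] q [ 0.3   0.36 -0.09  1.16 -0.01  1.74]
```

View pics/t1.png

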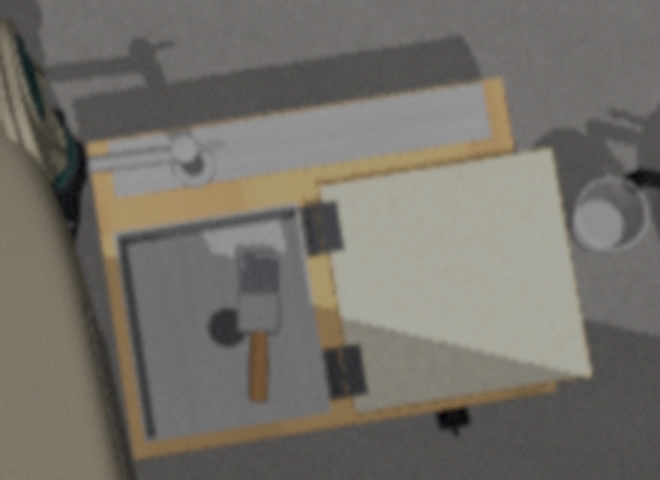

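The spout (85–200, 155) now lies along the back ledge against its stop. I back off, rise, and cross over to the front part of the lip, away from the tumbler.

Emit:
servo_tool --pt "0 0 -2 0 0" --pt "0 0 -3 0 -0.044" --pt "0 0 0 -4 0" --pt "0 0 0 -4 0" --pt "0 0 0 -2.5 0" --pt "0 -5 -1.2 0 0" --pt "0 -5 -1.2 0 0" --pt "0 -5 -1.2 0 0" --pt "0 -5 -1.2 0 0" --pt "0 -5 -1.2 0 0" --pt "0 -5 -1.2 0 0" --pt "0 -5 -1.2 0 0" --pt "0 -5 -1.2 0 0" --pt "0 -5 -1.2 0 0"

```text
time: 6.82
tcp_pos: [0.5201, -0.2361, 0.275]
tool_rot: [2.01, 2.405, -0.026]
contact_force: [0.7, 0.7, 0.2]
gripper_width: -0.0001
```

```bash
python3 -c "
from h import *;st()"
```

```text
t 6.83 local mm [ -11.7 -243.1  275. ] F local [0.8 0.5 0.2] w -0.0
tool in box [[-0.005, 1.0, -0.008], [1.0, 0.005, -0.016], [-0.016, -0.008, -1.0]] q [-0.53  0.16 -0.08  1.33 -0.02  0.86]
```

Emit:
servo_tool --pt "0 -1.7 -2.4 0 0" --pt "0 -1.7 -2.4 0 0" --pt "0 0 0 4 0" --pt "0 0 0 4 0" --pt "0 0 0 4 0"

```text
time: 7.45
tcp_pos: [0.486, -0.2938, 0.1603]
tool_rot: [2.007, 2.38, -0.02]
contact_force: [0.8, -0.5, -0.6]
gripper_width: -0.0001
```

```bash
python3 -c "
from h import *;st()"
```

```text
t 7.45 local mm [ -55.3 -294.1  160.3] F local [ 0.7 -0.6 -0.6] w -0.0
tool in box [[0.004, 1.0, 0.008], [1.0, -0.004, -0.03], [-0.03, 0.008, -1.0]] q [-0.65  0.21 -0.27  1.06 -0.01  0.75]
```

Emit:
servo_tool --pt "0 0 -0.2 3 0" --pt "0 0 -0.2 3 0" --pt "0 0 0 2.7 0" --pt "0 1.5 0 0 0" --pt "0 1.0 0 0 0" --pt "0 0.5 0 0 0"

```text
time: 8.2
tcp_pos: [0.4814, -0.2684, 0.0696]
tool_rot: [2.008, 2.376, -0.015]
contact_force: [0.2, 0.6, -0.3]
gripper_width: -0.0003
```

```bash
python3 -c "
from h import *;st()"
```

```text
t 8.2 local mm [ -55.4 -268.3   69.6] F local [ 0.3  0.6 -0.3] w -0.0
tool in box [[0.006, 1.0, 0.012], [1.0, -0.006, -0.03], [-0.03, 0.013, -0.999]] q [-0.62  0.27 -0.41  0.86 -0.01  0.78]
```

Emit:
servo_tool --pt "0 0.6 0 0 0" --pt "0 0.6 0 0 0" --pt "0 0.6 0 0 0" --pt "0 0.4 0 0 0"

```text
time: 8.7
tcp_pos: [0.4805, -0.253, 0.0729]
tool_rot: [1.999, 2.362, -0.033]
contact_force: [-0.9, -12.6, -3.5]
gripper_width: 0.0004
```

```bash
python3 -c "
from h import *;st()"
```

```text
t 8.7 local mm [ -53.6 -253.    72.9] F local [ -3.  -12.3  -3.5] w 0.0
tool in box [[0.008, 1.0, 0.014], [0.999, -0.007, -0.05], [-0.05, 0.014, -0.999]] q [-0.59  0.24 -0.44  0.85 -0.03  0.82]
```

Emit:
servo_tool --pt "0 0.5 0 -0.5 0" --pt "0 0.5 0 -0.6 0" --pt "0 0.5 0 -0.6 0" --pt "0 0.5 0 -0.6 0"

```text
time: 9.2
tcp_pos: [0.4801, -0.2525, 0.1001]
tool_rot: [1.99, 2.325, -0.087]
contact_force: [-1.1, -12.5, -3.0]
gripper_width: -0.0002
```

Run:
```python
from h import *
st();im=snap('scene')
cv2.imwrite('pics/s2.png',cv2.resize(im[150:400,150:480],None,fx=2,fy=2,interpolation=cv2.INTER_CUBIC))
```

```text
t 9.2 local mm [ -53.9 -252.4  100.1] F local [ -3.2 -12.1  -3. ] w -0.0
tool in box [[0.019, 1.0, 0.007], [0.995, -0.018, -0.098], [-0.098, 0.009, -0.995]] q [-0.57  0.2  -0.43  0.87 -0.07  0.85]
```

View pics/s2.png

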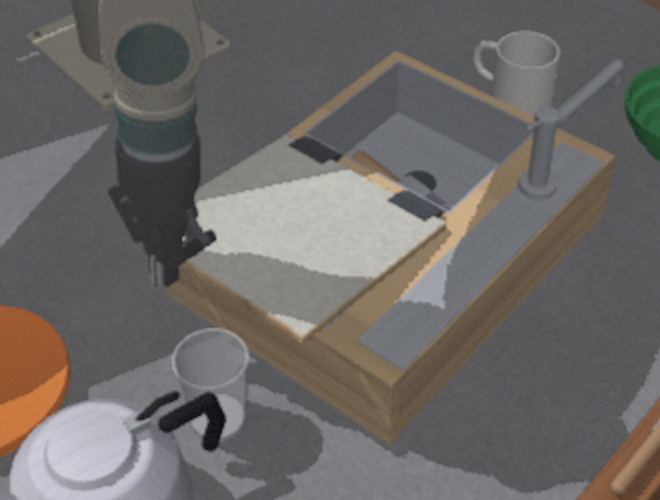

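Pressing the edge with about 12 N let the fingers slip up it with the leaf still shut, so friction is only about 0.25. A vertical finger cannot get under the lip, so I want the tool tilted towards the hinge. Rows keep the measured orientation, so I will try reaching past the arm's limit along the +y azimuth, high up, where the tool should tip outwards.

Emit:
servo_tool --pt "0 -2 0 0 0" --pt "0 0 0 -5 0" --pt "0 0 0 -5 0" --pt "0 0 0 -5 0" --pt "0 0 0 -5 0" --pt "0 0 0 -5 0" --pt "0 5.6 0 0 0" --pt "0 5.6 0 0 0" --pt "0 5.6 0 0 0" --pt "0 5.6 0 0 0" --pt "0 5.6 0 0 0" --pt "0 5.6 0 0 0" --pt "0 5.6 0 0 0" --pt "0 5.6 0 0 0" --pt "0 5.6 0 0 0"

```text
time: 11.12
tcp_pos: [0.4079, 0.2544, 0.3155]
tool_rot: [2.004, 2.309, -0.062]
contact_force: [1.1, 0.2, -0.3]
gripper_width: -0.0
```

Emit:
servo_tool --pt "0 3.9 -4.7 -0.5 0" --pt "0 3.9 -4.7 -0.5 0" --pt "0 3.9 -4.7 -0.5 0" --pt "0 3.9 -4.7 -0.5 0" --pt "0 3.9 -4.7 -0.5 0" --pt "0 3.9 -4.7 -0.5 0" --pt "0 3.9 -4.7 -0.5 0" --pt "0 3.9 -4.7 -0.5 0" --pt "0 3.9 -4.7 -0.5 0"

```text
time: 12.25
tcp_pos: [-0.0674, 0.5559, 0.3206]
tool_rot: [2.013, 2.313, -0.057]
contact_force: [-0.1, 1.8, 0.3]
gripper_width: 0.0001
```

```bash
python3 -c "
from h import *;st()"
```

```text
t 12.25 local mm [-453.6  638.4  320.6] F local [0.2 1.8 0.3] w 0.0
tool in box [[0.036, 0.999, 0.018], [0.996, -0.034, -0.081], [-0.081, 0.021, -0.997]] q [ 1.59  0.18  0.04  1.51 -0.03  3.03]
```

Emit:
servo_tool --pt "0 0 0 -5 -0.17" --pt "0 0 0 -5 -0.17" --pt "0 0 0 -5 -0.17" --pt "0 3.8 2.1 -4.4 0" --pt "0 3.8 2.1 -4.4 0" --pt "0 3.8 2.1 -4.4 0" --pt "0 3.8 2.1 -4.4 0" --pt "0 3.8 2.1 -4.4 0"

```text
time: 13.25
tcp_pos: [-0.1041, 0.7272, 0.5664]
tool_rot: [1.362, 2.828, 0.048]
contact_force: [-0.7, 0.1, -0.9]
gripper_width: -0.0002
```

```bash
python3 -c "
from h import *;st()"
```

```text
t 13.25 local mm [-460.2  813.4  566.4] F local [-0.6  0.2 -0.9] w -0.0
tool in box [[-0.479, 0.877, 0.019], [0.878, 0.479, 0.023], [0.011, 0.028, -1.0]] q [ 1.63  0.64  1.24  2.15 -0.02  2.53]
```

Emit:
servo_tool --pt "0 2.6 1.4 -5 0" --pt "0 2.6 1.4 -5 0" --pt "0 2.6 1.4 -5 0" --pt "0 2.6 1.4 -5 0"

```text
time: 13.75
tcp_pos: [-0.1042, 0.6823, 0.6508]
tool_rot: [-1.331, -2.767, -0.199]
contact_force: [0.3, -0.3, -0.3]
gripper_width: 0.0004
```

```bash
python3 -c "
from h import *;st()"
```

```text
t 13.75 local mm [-468.1  769.2  650.8] F local [ 0.2 -0.4 -0.3] w 0.0
tool in box [[-0.481, 0.876, 0.022], [0.869, 0.473, 0.142], [0.114, 0.088, -0.99]] q [ 1.63  0.52  1.24  2.15 -0.01  2.53]
```

It works: the tool z-axis now leans 0.14 towards +y. I continue.

Emit:
servo_tool --pt "0 1.5 0.8 -6 0" --pt "0 1.5 0.8 -6 0" --pt "0 1.5 0.8 -6 0" --pt "0 1.5 0.8 -6 0" --pt "0 1.5 0.8 -6 0" --pt "0 1.5 0.8 -6 0" --pt "0 1.5 0.8 -6 0" --pt "0 1.5 0.8 -6 0"

```text
time: 14.75
tcp_pos: [-0.0936, 0.5173, 0.8444]
tool_rot: [-1.233, -2.572, -0.581]
contact_force: [-0.1, 0.0, -0.5]
gripper_width: -0.0003
```

```bash
python3 -c "
from h import *;st()"
```

```text
t 14.75 local mm [-486.1  604.9  844.4] F local [-0.1  0.  -0.5] w -0.0
tool in box [[-0.491, 0.87, 0.042], [0.79, 0.424, 0.444], [0.369, 0.251, -0.895]] q [1.62 0.2  1.24 2.15 0.01 2.52]
```

Emit:
servo_tool --pt "0 1.5 0.8 -6 0" --pt "0 1.5 0.8 -6 0" --pt "0 1.5 0.8 -6 0" --pt "0 1.5 0.8 -6 0" --pt "0 1.5 0.8 -6 0" --pt "0 1.5 0.8 -6 0"

```text
time: 15.5
tcp_pos: [-0.0859, 0.3562, 0.9513]
tool_rot: [-1.148, -2.401, -0.844]
contact_force: [-0.1, -0.4, 0.4]
gripper_width: 0.0
```

```bash
python3 -c "
from h import *;st()"
```

```text
t 15.5 local mm [-506.4  444.9  951.3] F local [-0.2 -0.4  0.4] w 0.0
tool in box [[-0.502, 0.863, 0.059], [0.679, 0.351, 0.645], [0.536, 0.363, -0.762]] q [ 1.61 -0.04  1.24  2.15  0.03  2.51]
```

Tilt is now 40° towards the hinge, which is enough. Now I carry this orientation back to the lip side.

```bash
cat >> h.py <<'E'
def plan(*wps,step=55):
    s=env.sense();M=Ro.from_rotvec(s['tool_rot']).as_matrix();B=np.eye(3);B[:2,:2]=R;T=B.T@M
    p=loc(s['tcp_pos'])
    for w in wps:
        d=np.array(w)-p;n=int(np.ceil(np.linalg.norm(d)/step));print(w,n,'rows',(T.T@d/n/10).round(2));p=np.array(w)
E
python3 -c "
from h import *;plan((-380,480,650),(-150,300,420),(-70,0,400),(-70,-340,330))"
```

```text
(-380, 480, 650) 6 rows [-3.35  0.2   4.33]
(-150, 300, 420) 7 rows [-5.16  0.74  1.04]
(-70, 0, 400) 6 rows [-4.24 -0.73 -2.89]
(-70, -340, 330) 7 rows [-3.83 -2.07 -2.37]
```

Emit:
servo_tool --pt "0 -3.3 0.2 4.3 0" --pt "0 -3.3 0.2 4.3 0" --pt "0 -3.3 0.2 4.3 0" --pt "0 -3.3 0.2 4.3 0" --pt "0 -3.3 0.2 4.3 0" --pt "0 -3.3 0.2 4.3 0" --pt "0 -5.2 0.7 1 0" --pt "0 -5.2 0.7 1 0" --pt "0 -5.2 0.7 1 0" --pt "0 -5.2 0.7 1 0" --pt "0 -5.2 0.7 1 0" --pt "0 -5.2 0.7 1 0"

```text
time: 17.0
tcp_pos: [0.2437, 0.2874, 0.4846]
tool_rot: [-1.101, -2.386, -0.938]
contact_force: [-0.2, 0.9, 0.5]
gripper_width: 0.0002
```

```bash
python3 -c "
from h import *;st();plan((-70,0,400),(-70,-340,330))"
```

```text
t 17.0 local mm [-193.6  320.1  484.6] F local [-0.1  0.9  0.5] w 0.0
tool in box [[-0.535, 0.841, 0.083], [0.64, 0.339, 0.689], [0.551, 0.422, -0.72]] q [ 0.08 -0.43 -0.32  1.65  0.77  0.96]
(-70, 0, 400) 7 rows [-4.54 -0.58 -2.14]
(-70, -340, 330) 7 rows [-3.66 -2.07 -2.63]
```

Emit:
servo_tool --pt "0 -4.5 -0.6 -2.1 0" --pt "0 -4.5 -0.6 -2.1 0" --pt "0 -4.5 -0.6 -2.1 0" --pt "0 -4.5 -0.6 -2.1 0" --pt "0 -4.5 -0.6 -2.1 0" --pt "0 -4.5 -0.6 -2.1 0" --pt "0 -4.5 -0.6 -2.1 0" --pt "0 -3.7 -2.1 -2.6 0" --pt "0 -3.7 -2.1 -2.6 0" --pt "0 -3.7 -2.1 -2.6 0" --pt "0 -3.7 -2.1 -2.6 0"

```text
time: 18.38
tcp_pos: [0.4542, -0.2118, 0.3684]
tool_rot: [-1.1, -2.428, -0.946]
contact_force: [0.8, 0.6, -0.1]
gripper_width: 0.0
```

```bash
python3 -c "
from h import *;st();plan((-70,-340,300))"
```

```text
t 18.38 local mm [ -72.5 -207.9  368.4] F local [ 0.8  0.4 -0.1] w 0.0
tool in box [[-0.552, 0.827, 0.107], [0.653, 0.349, 0.672], [0.518, 0.44, -0.733]] q [-0.84  0.35  0.15  1.99  0.46 -0.13]
(-70, -340, 300) 3 rows [-4.11 -2.47 -1.28]
```

Emit:
servo_tool --pt "0 -4.1 -2.5 -1.3 0" --pt "0 -4.1 -2.5 -1.3 0" --pt "0 -4.1 -2.5 -1.3 0" --pt "0 0 0 0 0.175" --pt "0 0 0 0 0.175" --pt "0 0 0 0 0.175" --pt "0 0 0 0 0.175"

```text
time: 19.25
tcp_pos: [0.4796, -0.3516, 0.3052]
tool_rot: [-1.798, -1.796, -0.688]
contact_force: [-0.9, 0.0, 0.4]
gripper_width: 0.0002
```

```bash
python3 -c "
from h import *;st();plan((-72,-330,150),(-72,-295,60),(-72,-228,70))"
```

```text
t 19.25 local mm [ -71.6 -349.9  305.2] F local [-0.9  0.2  0.4] w 0.0
tool in box [[0.129, 0.985, 0.117], [0.734, -0.174, 0.656], [0.667, 0.001, -0.745]] q [-0.94  0.58  0.38  1.99  0.41  0.5 ]
(-72, -330, 150) 3 rows [-2.96 -0.14  4.29]
(-72, -295, 60) 2 rows [-1.72 -0.31  4.5 ]
(-72, -228, 70) 2 rows [ 2.79 -0.58  1.83]
```

Emit:
servo_tool --pt "0 -3 -0.1 4.3 0" --pt "0 -3 -0.1 4.3 0" --pt "0 -3 -0.1 4.3 0" --pt "0 -1.7 -0.2 4 0"

```text
time: 19.75
tcp_pos: [0.4793, -0.3244, 0.1127]
tool_rot: [-1.814, -1.82, -0.688]
contact_force: [-0.4, -0.5, 0.5]
gripper_width: -0.0002
```

Run:
```python
from h import *
st();plan((-75,-295,60),(-75,-228,65));im=snap('scene','pics/s3.png')
```

```text
t 19.75 local mm [ -67.2 -323.2  112.7] F local [-0.5 -0.4  0.5] w -0.0
tool in box [[0.122, 0.984, 0.127], [0.75, -0.176, 0.637], [0.65, 0.017, -0.76]] q [-0.92  0.65  0.09  1.6   0.42  0.52]
(-75, -295, 60) 2 rows [-0.71 -0.68  2.85]
(-75, -228, 65) 2 rows [ 2.68 -0.58  1.95]
```

View pics/s3.png

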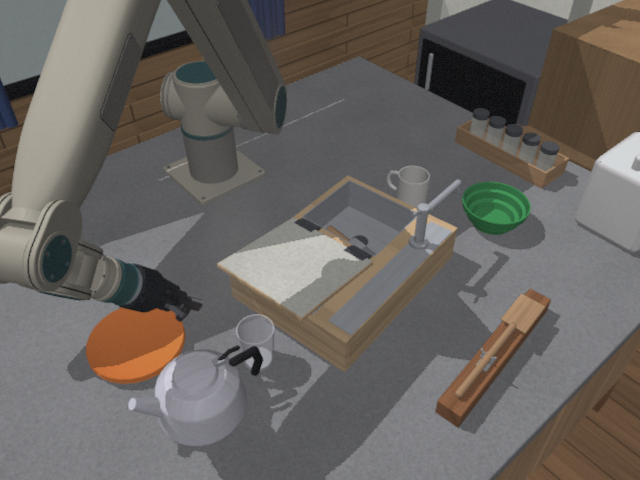

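The fingers (200,305) are by the front of the lip, tilted towards it. The leaf is still shut, and the tumbler and kettle are clear. Next I dip below the lip and go under it.

```bash
cat >> h.py <<'E'
def tipat(th,x,bias=3,r=205):
    s=env.sense();B=np.eye(3);B[:2,:2]=R;T=B.T@Ro.from_rotvec(s['tool_rot']).as_matrix();tx,tz=T[1:,0],T[1:,2]
    c,s_=np.cos(th),np.sin(th);d=np.array([-c,s_]);u=np.array([s_,c])
    if tz@u<0.05:
        L=240*d-5*u;q=L-(11-bias)*tx+22*tz
    else: q=r*d-u*(5+11*abs(tx@u)-bias)
    return (x,q[0],q[1]+97)
E
python3 - <<'E'
from h import *
plan((-75,-285,57),(-75,-234,56),step=30)
for th in (0,.2,.4,.6,.8,.9,1.2,1.57,2,2.5,3.14):print(th,np.round(tipat(th,-72)))
E
```

```text
(-75, -285, 57) 3 rows [-0.3  -0.42  1.99]
(-75, -234, 56) 2 rows [ 1.87 -0.44  1.68]
0 [ -72. -232.   70.]
0.2 [ -72. -228.  118.]
0.4 [ -72. -215.  164.]
0.6 [ -72. -193.  207.]
0.8 [ -72. -163.  244.]
0.9 [ -72. -145.  260.]
1.2 [-72. -86. 284.]
1.57 [-72. -10. 302.]
2 [-72.  79. 286.]
2.5 [-72. 163. 222.]
3.14 [-72. 205. 107.]
```

Emit:
servo_tool --pt "0 -0.3 -0.4 2 0" --pt "0 -0.3 -0.4 2 0" --pt "0 -0.3 -0.4 2 0" --pt "0 1.8 -0.3 1.6 0" --pt "0 1.8 -0.3 1.6 0"

```text
time: 20.42
tcp_pos: [0.4626, -0.243, 0.0623]
tool_rot: [-1.816, -1.826, -0.687]
contact_force: [-0.2, 1.2, -1.0]
gripper_width: -0.0002
```

Run:
```python
from h import *
st();plan((-75,-234,58),tipat(0.02,-75),tipat(.2,-75),tipat(.4,-75),step=17)
```

```text
t 20.43 local mm [ -69.5 -240.    62.3] F local [-0.   1.2 -1. ] w -0.0
tool in box [[0.12, 0.984, 0.129], [0.754, -0.175, 0.633], [0.646, 0.022, -0.763]] q [-0.86  0.59 -0.14  1.4   0.45  0.58]
(-75, -234, 58) 1 rows [ 0.11 -0.65  0.64]
(-75, np.float64(-232.15857964156763), np.float64(74.84301266496698)) 1 rows [ 1.23  0.   -1.17]
(-75, np.float64(-228.31591004399556), np.float64(117.8226391935084)) 3 rows [ 1.02  0.01 -1.01]
(-75, np.float64(-215.10831498035796), np.float64(163.89742987596162)) 3 rows [ 1.32 -0.04 -0.89]
```

Emit:
servo_tool --pt "0 0.1 -0.4 0.6 0" --pt "0 1.2 0 -1.1 0" --pt "0 1.0 0 -1.0 0" --pt "0 1.0 0 -1.0 0"

```text
time: 20.92
tcp_pos: [0.4589, -0.2364, 0.1081]
tool_rot: [-1.82, -1.835, -0.686]
contact_force: [-0.1, -0.8, -5.0]
gripper_width: -0.0001
```

Run:
```python
from h import *
st();plan(tipat(.2,-75),tipat(.4,-75),tipat(.6,-75),step=18)
im=snap('scene')
cv2.imwrite('pics/s4.png',cv2.resize(im[150:400,150:480],None,fx=2,fy=2,interpolation=cv2.INTER_CUBIC))
```

```text
t 20.93 local mm [ -72.  -232.9  108.1] F local [-0.2 -0.8 -5. ] w -0.0
tool in box [[0.117, 0.984, 0.131], [0.759, -0.174, 0.627], [0.64, 0.026, -0.768]] q [-0.86  0.52 -0.14  1.47  0.45  0.58]
(-75, np.float64(-228.48858400395835), np.float64(117.76741683181235)) 1 rows [ 0.92 -0.34 -0.5 ]
(-75, np.float64(-215.28098894032075), np.float64(163.84220751426557)) 3 rows [ 1.32 -0.04 -0.9 ]
(-75, np.float64(-193.18301861338307), np.float64(206.37462587046397)) 3 rows [ 1.47 -0.09 -0.63]
```

View pics/s4.png

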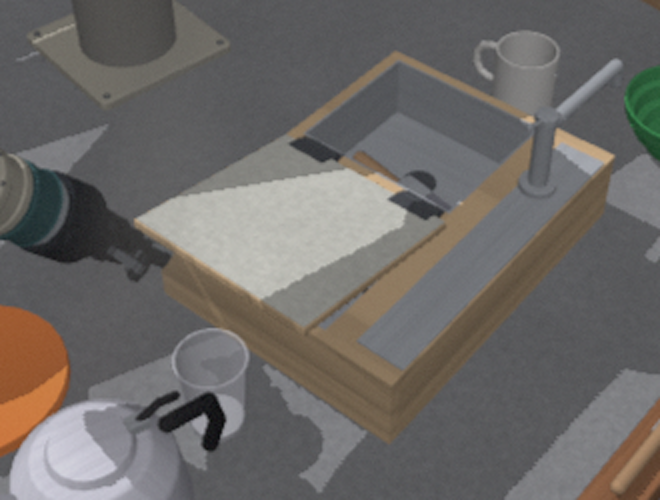

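The leaf is lifting: its front lip corner has moved out to (137,220), with 5 N on the fingertips from under the lip. I follow the arc.

Emit:
servo_tool --pt "0 1.0 0 -0.7 0" --pt "0 1.3 0 -0.9 0" --pt "0 1.3 0 -0.9 0" --pt "0 1.3 0 -0.9 0" --pt "0 1.5 -0.1 -0.6 0" --pt "0 1.5 -0.1 -0.6 0" --pt "0 1.5 -0.1 -0.6 0"

```text
time: 21.85
tcp_pos: [0.4532, -0.197, 0.2159]
tool_rot: [-1.823, -1.839, -0.684]
contact_force: [-0.1, -0.9, -2.9]
gripper_width: 0.0001
```

Run:
```python
from h import *
st();plan(*[tipat(a,-75) for a in (.6,.8,1.0,1.2,1.4,1.6)],step=20)
```

```text
t 21.85 local mm [ -70.9 -193.1  215.9] F local [-0.2 -0.8 -2.9] w 0.0
tool in box [[0.117, 0.984, 0.132], [0.762, -0.174, 0.623], [0.636, 0.028, -0.771]] q [-0.82  0.36 -0.12  1.62  0.47  0.62]
(-75, np.float64(-193.293349147), np.float64(206.3374423200741)) 1 rows [-0.67 -0.43  0.67]
(-75, np.float64(-163.1859798995193), np.float64(243.63185504896364)) 3 rows [ 1.56 -0.14 -0.33]
(-75, np.float64(-121.56642539798048), np.float64(262.56409259093994)) 3 rows [ 1.46 -0.22  0.38]
(-75, np.float64(-85.79765979758497), np.float64(283.5914802016241)) 3 rows [ 1.36 -0.19  0.2 ]
(-75, np.float64(-46.13165910807566), np.float64(297.07020927030067)) 3 rows [ 1.29 -0.22  0.48]
(-75, np.float64(-4.189049418963383), np.float64(302.2098190846412)) 3 rows [ 1.18 -0.24  0.74]
```

Emit:
servo_tool --pt "0 1.5 -0.2 -0.1 0" --pt "0 1.5 -0.2 -0.1 0" --pt "0 1.5 -0.2 0.2 0" --pt "0 1.5 -0.2 0.4 0" --pt "0 1.5 -0.2 0.4 0" --pt "0 1.4 -0.2 0.3 0" --pt "0 1.4 -0.2 0.3 0"

```text
time: 22.72
tcp_pos: [0.4374, -0.103, 0.2754]
tool_rot: [-1.825, -1.841, -0.686]
contact_force: [1.1, -4.4, 1.0]
gripper_width: -0.0001
```

Run:
```python
from h import *
st();plan(*[tipat(a,-75) for a in (1.0,1.2,1.4,1.6)],step=20)
```

```text
t 22.73 local mm [-70.2 -97.8 275.4] F local [ 0.4 -4.5  1. ] w -0.0
tool in box [[0.115, 0.984, 0.134], [0.764, -0.175, 0.621], [0.635, 0.031, -0.772]] q [-0.71  0.19 -0.21  1.65  0.52  0.72]
(-75, np.float64(-121.57021875576945), np.float64(262.561656903914)) 2 rows [-1.34 -0.05 -0.27]
(-75, np.float64(-85.80599820041284), np.float64(283.58823840096346)) 3 rows [ 1.36 -0.19  0.2 ]
(-75, np.float64(-46.14449769004022), np.float64(297.0679949137191)) 3 rows [ 1.3  -0.22  0.47]
(-75, np.float64(-4.205632834826685), np.float64(302.21030351902385)) 3 rows [ 1.18 -0.24  0.74]
```

Emit:
servo_tool --pt "0 1.4 -0.2 0.2 0" --pt "0 1.3 -0.2 0.4 0" --pt "0 1.3 -0.2 0.5 0" --pt "0 1.3 -0.2 0.5 0" --pt "0 1.2 -0.2 0.7 0" --pt "0 1.2 -0.2 0.7 0" --pt "0 1.2 -0.2 0.7 0"

```text
time: 23.6
tcp_pos: [0.4203, -0.0032, 0.3038]
tool_rot: [-1.823, -1.839, -0.684]
contact_force: [0.3, -1.5, -2.0]
gripper_width: -0.0003
```

Run:
```python
from h import *
st();plan(*[tipat(a,-75) for a in (1.6,1.8,2.0,2.2,2.4,2.6)],step=20)
im=snap('scene')
cv2.imwrite('pics/s5.png',im[50:400,60:500])
```

```text
t 23.6 local mm [-69.8   3.5 303.8] F local [ 0.  -1.6 -2. ] w -0.0
tool in box [[0.117, 0.984, 0.132], [0.762, -0.174, 0.623], [0.636, 0.028, -0.771]] q [-0.57  0.05 -0.31  1.62  0.58  0.87]
(-75, np.float64(-4.188476114718246), np.float64(302.20980233729006)) 1 rows [-0.74 -0.38 -0.42]
(-75, np.float64(38.224017967571584), np.float64(298.5874114445896)) 3 rows [ 1.   -0.25  0.97]
(-75, np.float64(79.20642936551006), np.float64(286.1993641573663)) 3 rows [ 0.78 -0.25  1.17]
(-75, np.float64(116.87477760134634), np.float64(265.4844387174712)) 3 rows [ 0.52 -0.24  1.31]
(-75, np.float64(149.47549466704936), np.float64(237.31513831407364)) 3 rows [ 0.23 -0.21  1.4 ]
(-75, np.float64(173.76728759590904), np.float64(205.8275776210113)) 2 rows [-0.08 -0.25  1.97]
```

View pics/s5.png

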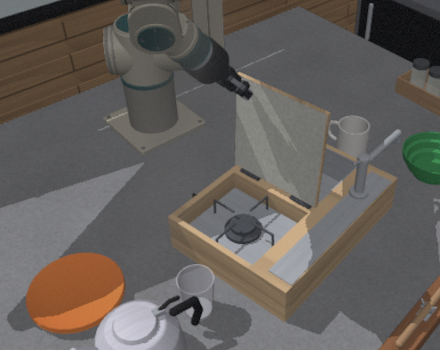

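The leaf is about upright with the fingertips behind it at (245,88), and the tap lies clear on the ledge. I carry on over.

Emit:
servo_tool --pt "0 1.0 -0.2 0.9 0" --pt "0 1.0 -0.2 1.0 0" --pt "0 0.9 -0.2 1.1 0" --pt "0 0.8 -0.2 1.1 0" --pt "0 0.8 -0.2 1.2 0" --pt "0 0.6 -0.2 1.3 0" --pt "0 0.5 -0.2 1.3 0" --pt "0 0.5 -0.2 1.3 0"

```text
time: 24.65
tcp_pos: [0.4028, 0.1117, 0.2704]
tool_rot: [-1.82, -1.836, -0.684]
contact_force: [-0.0, -2.0, -0.6]
gripper_width: -0.0002
```

Run:
```python
from h import *
st();plan(*[tipat(a,-75) for a in (2.2,2.4,2.6,2.8,3.0,3.14)],step=16)
```

```text
t 24.65 local mm [-67.2 119.6 270.4] F local [-0.4 -2.  -0.6] w -0.0
tool in box [[0.117, 0.984, 0.131], [0.76, -0.173, 0.626], [0.639, 0.026, -0.769]] q [-0.35 -0.06 -0.47  1.41  0.65  1.13]
(-75, np.float64(116.90268472139435), np.float64(265.4641252426678)) 1 rows [-0.61 -0.73  0.1 ]
(-75, np.float64(149.49941396682593), np.float64(237.2890259487468)) 3 rows [ 0.23 -0.21  1.4 ]
(-75, np.float64(173.74929951617045), np.float64(205.85747818784824)) 3 rows [-0.05 -0.17  1.31]
(-75, np.float64(191.20588601587818), np.float64(171.15648140668037)) 3 rows [-0.3  -0.13  1.25]
(-75, np.float64(201.85092499861665), np.float64(133.62909952015698)) 3 rows [-0.53 -0.09  1.18]
(-75, np.float64(204.98538289054608), np.float64(106.34107275716785)) 2 rows [-0.75 -0.06  1.15]
```

Emit:
servo_tool --pt "0 0.2 -0.2 1.4 0" --pt "0 0.2 -0.2 1.4 0" --pt "0 0.1 -0.2 1.4 0" --pt "0 -0.1 -0.2 1.3 0" --pt "0 -0.1 -0.2 1.3 0" --pt "0 -0.1 -0.2 1.3 0" --pt "0 -0.3 -0.1 1.2 0" --pt "0 -0.3 -0.1 1.2 0"

```text
time: 25.65
tcp_pos: [0.39, 0.1849, 0.1852]
tool_rot: [-1.813, -1.831, -0.695]
contact_force: [-0.2, -1.5, -0.4]
gripper_width: -0.0
```

Run:
```python
from h import *
st();plan(*[tipat(a,-72) for a in (2.8,3.0,3.14)],step=10)
```

```text
t 25.65 local mm [-67.1 193.9 185.2] F local [-0.4 -1.5 -0.4] w -0.0
tool in box [[0.114, 0.984, 0.133], [0.754, -0.173, 0.633], [0.647, 0.028, -0.762]] q [-0.18 -0.04 -0.65  1.08  0.7   1.34]
(-72, np.float64(191.17133450348337), np.float64(171.25366456634475)) 2 rows [-0.58 -0.24  0.41]
(-72, np.float64(201.83764846042345), np.float64(133.72223778859097)) 4 rows [-0.41 -0.07  0.88]
(-72, np.float64(204.98524675610045), np.float64(106.42654917927707)) 3 rows [-0.51 -0.04  0.76]
```

Emit:
servo_tool --pt "0 -0.5 -0.1 0.9 0" --pt "0 -0.5 -0.1 0.9 0" --pt "0 -0.4 -0.1 0.9 0" --pt "0 -0.4 -0.1 0.9 0" --pt "0 -0.4 -0.1 0.8 0" --pt "0 -0.4 -0.1 0.8 0" --pt "0 -0.4 0 0.7 0"

```text
time: 26.52
tcp_pos: [0.3858, 0.2025, 0.1171]
tool_rot: [-1.812, -1.829, -0.698]
contact_force: [-1.2, -1.3, -0.7]
gripper_width: -0.0
```

Run:
```python
from h import *
st();plan(*[tipat(a,-72,bias=4) for a in (3.0,3.14)],step=6)
```

```text
t 26.52 local mm [-68.3 212.  117.1] F local [-1.4 -1.1 -0.7] w -0.0
tool in box [[0.114, 0.984, 0.134], [0.753, -0.173, 0.635], [0.649, 0.029, -0.761]] q [-0.14  0.05 -0.74  0.87  0.7   1.39]
(-72, np.float64(201.97529500348054), np.float64(132.7566125262137)) 4 rows [ 0.05 -0.04 -0.47]
(-72, np.float64(204.98680382265007), np.float64(105.44889450089767)) 5 rows [-0.31 -0.03  0.45]
```

Emit:
servo_tool --pt "0 -0.3 0 0.3 0" --pt "0 -0.3 0 0.3 0" --pt "0 -0.3 0 0.3 0" --pt "0 -0.3 0 0.3 0"

```text
time: 27.02
tcp_pos: [0.3868, 0.2036, 0.1063]
tool_rot: [-1.806, -1.814, -0.707]
contact_force: [-17.5, -22.7, 47.2]
gripper_width: -0.0003
```

Run:
```python
from h import *
st();im=snap('scene');cv2.imwrite('pics/s6.png',im[50:400,60:560])
```

```text
t 27.02 local mm [-67.1 213.  106.3] F local [-21.1 -19.3  47.2] w -0.0
tool in box [[0.117, 0.984, 0.136], [0.742, -0.178, 0.647], [0.66, 0.025, -0.751]] q [-0.14  0.07 -0.75  0.84  0.72  1.39]
```

View pics/s6.png

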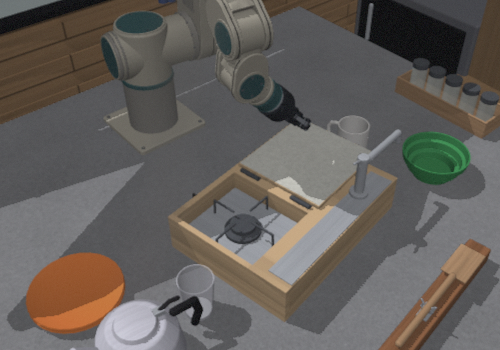

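The leaf lies flat over the basin, pressed on its stop (47 N, z as expected), and the tap is clear. I release upwards and move away to the front right, away from the tap.

Emit:
servo_tool --pt "0 0.2 0 -0.5 0" --pt "0 0.7 0 -1 0" --pt "0 1.5 0 -2.5 0" --pt "0 1 0 -4 0" --pt "0 1 0 -4 0" --pt "0 1 0 -4 0" --pt "0 0 0 0 0"

```text
time: 27.95
tcp_pos: [0.3815, 0.1359, 0.2679]
tool_rot: [-1.808, -1.817, -0.703]
contact_force: [0.8, -1.0, -0.4]
gripper_width: 0.0003
```

Run:
```python
from h import *
st();a=snap('top','pics/t7.png');b=snap('scene')
cv2.imwrite('pics/f.png',np.hstack([cv2.resize(a[140:330,130:500],(400,300)),cv2.resize(b[150:400,150:480],(400,300))]))
```

```text
t 27.95 local mm [-84.  147.1 267.9] F local [ 0.6 -1.1 -0.4] w 0.0
tool in box [[0.117, 0.984, 0.135], [0.744, -0.177, 0.644], [0.657, 0.025, -0.753]] q [-0.32 -0.1  -0.52  1.39  0.68  1.16]
```

View pics/f.png

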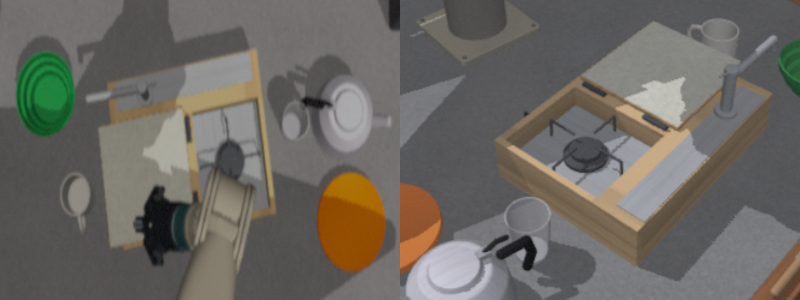

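Run:
```python
from h import *
f=lambda x,y,z:loc(plane('top',130+x*.925,140+y*190/300,z)).round()
e,p=f(89,98,.177),np.array([150,105,0]);d=e-p
print('spout end',e,'angle',np.arctan2(d[1],-d[0]),'leaf corners',f(100,127,.102),f(110,247,.102))
a,b=cv2.imread('pics/top0.png'),cv2.imread('pics/t7.png')
for n,(u,v) in dict(kettle=(451,210),tumbler=(402,216),mug=(201,264),plates=(455,281),bowl=(173,199)).items():
    A=a[v-22:v+22,u-22:u+22];S=b[v-30:v+30,u-30:u+30];m=cv2.matchTemplate(S,A,5);print(n,cv2.minMaxLoc(m)[1:][0],np.array(cv2.minMaxLoc(m)[3])-8)
```

```text
spout end [154. 244. 177.] angle 1.59956536561249 leaf corners [110. 235. 102.] [-110.  240.  102.]
kettle 0.9987685084342957 [0 0]
tumbler 0.7159848809242249 [0 0]
mug 0.9962520003318787 [0 0]
plates 0.9762625694274902 [0 0]
bowl 0.9512113332748413 [0 0]
```

The tap is at about 1.6, the leaf is flat, and every item shows zero shift. The robot is touching nothing, so I hand the job in.

```bash
python3 -c "
from h import *;print(workorder.close_job())"
```

```text
the job is handed in; nothing more can be done
None
```

The hob is uncovered and the job is handed in at about 28 s of robot time. With shut fingertips I pushed the spout round onto the back ledge, then lifted the leaf from under its lip, tipped it over and pressed it flat over the basin.

**How the leaf was lifted:** My first try, pressing the lip's edge with upright fingers at about 12 N, slipped up the edge without moving the leaf. I then tilted the tool about 40° towards the hinge by reaching past the arm's limit. That let the fingertips get under the lip.

**Last checks:**
- **Tap:** about 1.60 rad, at its stop and clear of the leaf.
- **Leaf:** flat over the basin, with its free corners at y 235 and 240 mm against 240 expected. The final press was about 47 N on the fingertips.
- **Other items:** kettle, tumbler, mug, plates and bowl show no shift in the top view. The tumbler's image match was weaker (0.72), probably because it is clear and the background changed. The brush is hidden under the leaf, so I did not recheck it; the fingers never went below the rim there.
- **Robot:** clear of everything, with about 1 N or less of residual force.

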